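# Slide the drilling template out of its block and drop it on the indexing pins

### The arm

A 6-joint arm with a two-finger parallel gripper is mounted at the origin on the work surface; the furniture and walls round the work are solid. World frame = base frame: x ahead of the robot, y to its left, z up, the work surface at z = 0. Lengths are in m, angles in rad, forces in N, time in s.
With the tool pointing down it reaches from about 0.3 to 0.95 m from the base axis. Payload 3.1 kg.
Tool frame: the origin (TCP) lies midway between the tips of the shut fingers; the grasp point (between the pads) lies 19 mm behind it; z points along the fingers, y is the line along which they close (so a half turn about z gives the same grasp; the last joint's range is limited). The gripper opens to 85 mm and grips with 20 to 120 N. Pads are 22 mm wide; open, the fingers measure 114 mm over their backs; the gripper's body (76 mm by 85 mm) begins 54 mm behind the grasp point. The pads swing forward as they close: fully open they stand 13 mm farther back than shut.
Start: joints at [-1.326, 0.308, 1.634, -0, 1.2, -0.07], TCP at [0.193, -0.594, 0.231] pointing down, gripper open.
Joint ranges: [-3.06, 3.06], [-0.79, 1.96], [0.05, 2.63], [-1.19, 4.34], [0.05, 2.64], [-2.94, 2.94]. Speed limits (rad/s): [2.79, 2.79, 3.14, 3.14, 3.14, 3.14].

### API

Orientations are given as a unit quaternion [w, x, y, z].
In Python, from bench import bot, eyes gives the robot as it stands (bot), with the cameras (eyes).
- The arm moves only by the shell command python3 shift.py 'ROWS' [FORCE]. ROWS is a JSON list of rows, 1 to 10 of them, each of 7 numbers: the finger opening in m, then dx, dy, dz in m, then a rotation vector rx, ry, rz in rad; each row shifts and turns the commanded pose from where the row before left it, along the tool's axes as they then stand; what a row does not reach is not made up. A row lasts 1/10 s, in which the tool goes at most 0.05 m and 0.15 rad, less where a joint would pass 70% of its speed; a pose out of reach is approached as far as the arm can. The fingers move at their own pace and stop on an object; FORCE is the grip in N (left out, the last holds). Time passes only in rows, so rows that do not move let the fingers close. It prints the time, the measured TCP pose, the force, the opening and the grip force at its end.
- bot.read_state(): the state, without advancing time (a new reading comes with each control period).
- eyes.read_camera(name): name is "scene" or "top" or "wrist"; returns the picture (480x640x3 uint8, red, green, blue); there is no depth.
- eyes.get_calibration(name): a dict with "fx", "fy", "cx", "cy" (pixels), "k1" (the pictures are not rectified: a ray, as slopes to the right and down, at radius r is drawn at 1 + k1 r^2 times it, then the intrinsics apply), "world_to_cam" (4x4, takes a point from world to camera coordinates); the wrist camera has in their place "T_tool_cam" (4x4, takes a point from camera to tool coordinates, whose origin is the TCP and whose axes are the flange's). Camera axes: x right, y down, z forward; pixel columns grow to the right and rows downward; lengths in m; the calibration is good to about 2 mm. A picture is of the moment at which its call begins: read the wrist's pose just before it. get_calibration takes no time and is no camera call.
- bot.finish_job(): hands the job in; it is judged then, once.
The state is a dict: "time_s": time; "joint_pos": joint angles; "qd": joint speeds; "effort": joint torques, N m; "ee_pos": TCP position; "tcp_rot": TCP orientation; "ft_force": force on the tool from outside, world axes, zero at the start; "moment": the same for the moment, N m; "finger_gap": finger opening in m; "grasp_force": force on a finger pad.
Only numpy, scipy, OpenCV 4.12 (cv2) and the standard library are available. Lean on these libraries where they do the work, as an engineer would, in place of code of your own. Each camera call takes 0.05 s, during which the arm holds its last target. There are 200 camera calls.

### The job

The red drilling template lies tucked in the groove of its wooden storage block, where it cannot be gripped: edge it out through the open end until enough of it overhangs to pinch, take it by the overhanging end, and fit it over the two steel pins on the clamped cabinet stile so that it lies fully down and flat, then let go (either way round will do). Use a light hand - the template is brittle and cracks if it is pushed against the block or the stile with more than about 16 newtons - and do not drop it on the table, tip it on edge or disturb the things lying around.

Things in the scene. Friction and masses are not known exactly. Their poses are not given: they have to be found in the camera images.
- template: red phenolic drilling template, a flat strip 56 (x) x 160 (y) x 6 (z) mm, 0.08 to 0.17 kg, with three brass-bushed guide holes and two plain locating holes. Origin: centre of its underside; y along its length, z up. At the start its -y end points to the block's open end. Friction in the groove 0.5 to 0.6. It is hard: touch it at 3 mm/s or slower.
- hole_a (a point): centre, on the underside, of the template's locating hole near its -y end (64 mm from the template's origin); the hole is 11 mm across and goes through
- hole_b (a point): the same for the locating hole near the template's +y end (64 mm the other way)
- template_end (a point): middle of the template's -y end, on its underside (80 mm from the template's origin)
- block: wooden storage block fixed to the table, 90 (x) x 184 (y) mm. Origin: centre of its groove's floor, 30 to 42 mm above the table (differs each time); y along its length. The groove is 60 mm wide between side strips 15 mm wide that stand 7.5 mm above its floor. A stop closes it at the +y end (inner face at y = +80 mm); the -y end is open. The template starts 1 to 6 mm from the stop.
- block_mouth (a point): middle of the straight edge in which the groove's floor ends at the block's open end (y = -92 mm, level with the floor). Beyond it there is only the table top, 30 to 42 mm lower. At the start the template does not stick out past it; dragging it by fingertips pressed on its face takes some 3 to 10 N of press and little side load.
- cradle: pale cabinet stile in a plywood cradle, fixed to the table. Origin: centre of the stile's top face, 48 to 60 mm above the table (differs each time); y along the stile, which is 40 (x) x 200 (y) x 38 (z) mm. The template is 8 mm wider on either side, so fingers can pass down beside the stile. Base board 110 x 250 mm, its top 38 mm below the origin; dark end stops at y = +-111 mm end 8 mm below it.
- pin_a (a point): foot of the steel indexing pin at the -y end, on the stile's centre line, level with the stile's top (y = -64 mm). Each pin is 8 mm thick and 14.5 mm high, its top 4.5 mm tapered to 3 mm.
- pin_b (a point): the same for the pin at the +y end (y = +64 mm)
- glue_bottle: white wood-glue bottle with a red cap, 60 mm across, 174 mm tall; bystander. Origin: centre of its base
- tape_roll: wide roll of beige masking tape lying flat, 104 mm across, 48 mm high; bystander. Origin: centre of its underside
- pencil: flat red carpenter's pencil, 14 x 178 x 8 mm, along its y; bystander. Origin: on its underside near the middle
- tape_measure: yellow pocket tape measure, 35 x 93 x 66 mm; bystander. Origin: on its underside near the middle

How it is judged:
On the way, in this order (a step that is already met when the one before it is completed fails the run):
1. the template lies flat in the groove with its end sticking 22 to 75 mm out over the open end of the block, not yet gripped up (y of template_end in the frame of block between -0.167 and -0.114 m and z of template in the frame of block between -0.003 and 0.003 m and x of template in the frame of block between -0.006 and 0.006 m and angle between template's own z axis and vertical below 0.05 rad), for 0.2 s.
2. the template is lifted clear of the block, its middle more than 20 mm above the groove's floor (z of template in the frame of block above 0.02 m and z of hole_b in the frame of block above 0.012 m and contact force between template and block below 0.01 N), for 0.1 s.
At the end, for the whole second after the job is handed in: Both locating holes are over the pins (each hole centre within 4 mm of a different pin's centre line; either way round), the template lies on the stile (underside within 2 mm of its top, tilted less than 0.025 rad), at rest and let go (((horizontal distance between hole_a and pin_a below 0.004 m and horizontal distance between hole_b and pin_b below 0.004 m) or (horizontal distance between hole_a and pin_b below 0.004 m and horizontal distance between hole_b and pin_a below 0.004 m)) and z of template in the frame of cradle between -0.003 and 0.002 m and angle between template's own z axis and vertical below 0.025 rad and linear speed of template below 0.01 m/s and contact force between the fingers and template below 0.05 N); the robot touches nothing.
It fails at once if the template is pushed against the block with more than 16 N (contact force between template and block above 16 N).
It fails at once if the template is pushed against the stile or its pins with more than 16 N (contact force between template and cradle above 16 N).
It fails at once if the template drops towards the table (its origin or an end hole below 14 mm) (height (world z) of any of template, hole_a, hole_b below 0.014 m).
It fails at once if the template is tipped more than 0.6 rad (angle between template's own z axis and vertical above 0.6 rad).
It fails at once if a bystander is moved more than 20 mm or the bottle tipped (distance of any of glue_bottle, tape_roll, pencil, tape_measure from where it was at the start of the episode above 0.02 m or angle between glue_bottle's own z axis and vertical above 0.3 rad).
It also fails if it takes over 72 s, if anything falls off the work surface, if the arm or the gripper's body presses on something with over 40 N, if the wrist force passes 120 N, or if a joint passes its speed limit or range.

## Working session

There is one attempt and no reset: what is moved stays moved. The work goes in short steps, Python scripts to look and compute and a shell command to move; the robot and the scene stay as the last step left them, time stands still between calls to the robot, and variables do not carry over. Pictures are saved under pics/ and viewed, at most 10 in all, crops included, and the job is handed in when it is done.

```bash
ls; mkdir -p pics; python3 - <<'E'
from bench import bot, eyes
import cv2,numpy as np
for n in("scene","top"):
    im=eyes.read_camera(n);cv2.imwrite(f"pics/{n}0.png",im[:,:,::-1]);c=eyes.get_calibration(n)
    print(n,{k:np.round(v,4).tolist() for k,v in c.items()})
c=eyes.get_calibration("wrist");print({k:np.round(v,4).tolist() for k,v in c.items()})
print(bot.read_state())
E
```

```text
bench.py
pics
shift.py
scene {'fx': 596.1987, 'fy': 596.1987, 'cx': 316.5447, 'cy': 238.1262, 'k1': -0.1312, 'world_to_cam': [[-0.6618, -0.7496, 0.0043, 0.1539], [-0.4876, 0.4261, -0.762, 0.3235], [0.5694, -0.5064, -0.6475, 1.0155], [0.0, 0.0, 0.0, 1.0]]}
top {'fx': 437.0535, 'fy': 437.0535, 'cx': 311.2241, 'cy': 242.4624, 'k1': -0.0077, 'world_to_cam': [[-0.0076, -0.9998, -0.0164, -0.1897], [-0.996, 0.009, -0.0891, 0.4519], [0.0892, 0.0157, -0.9959, 0.9986], [0.0, 0.0, 0.0, 1.0]]}
{'fx': 335.6386, 'fy': 335.6386, 'cx': 316.5797, 'cy': 240.4187, 'k1': -0.0155, 'T_tool_cam': [[-0.0004, -0.9541, -0.2996, 0.0772], [1.0, -0.0003, -0.0002, 0.0017], [0.0001, -0.2996, 0.9541, -0.1414], [0.0, 0.0, 0.0, 1.0]]}
{'time_s': 0.1, 'joint_pos': array([-1.32569797e+00,  3.08912684e-01,  1.63507596e+00, -2.72085720e-05,
        1.19971142e+00, -6.96798651e-02]), 'qd': array([-0.00064694, -0.00090222, -0.00330745,  0.00057353,  0.00041425,
        0.00120404]), 'effort': array([-1.50850342e-04, -4.16407907e+01, -2.77644682e+01, -1.15108960e-04,
        4.03158672e-03, -1.94489161e-06]), 'ee_pos': array([ 0.19329759, -0.59356115,  0.23015724]), 'tcp_rot': array([-1.04854563e-03,  9.87638557e-01,  1.56744922e-01, -1.04925705e-04]), 'ft_force': array([ 0.19140477,  0.50360843, -0.58861037]), 'moment': array([-0.03260894, -0.00897265, -0.05996039]), 'grasp_force': 0.0, 'finger_gap': 0.08525038898528672}
```

View pics/top0.png

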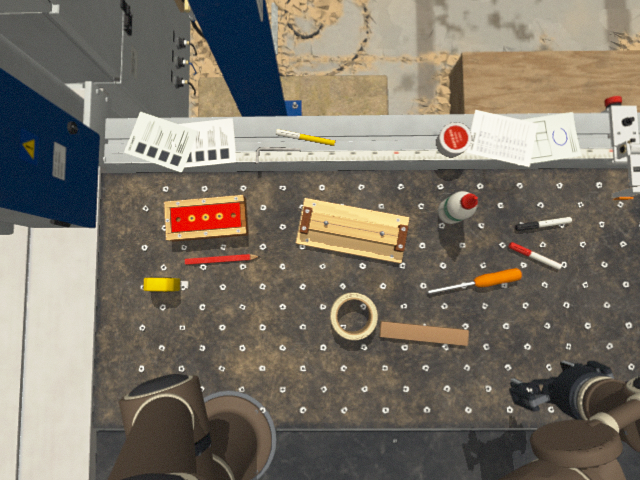

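View pics/scene0.png

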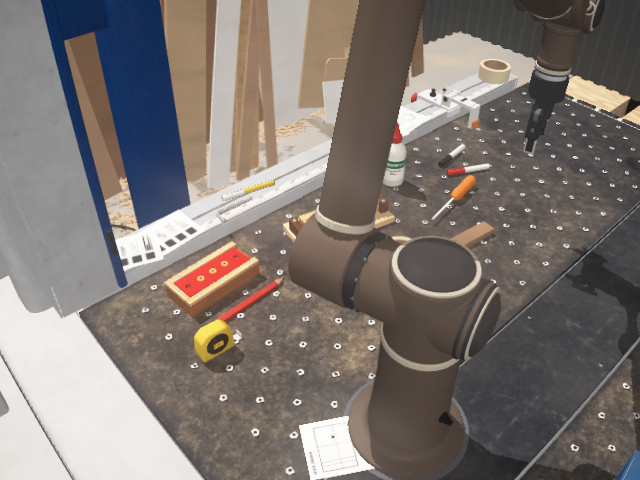

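The top view shows the template and block at about (207,217), the stile in its cradle at (353,230), the pins near (326,224) and (382,234), the bottle at (458,208), the tape roll at (354,316), the pencil at (220,259) and the tape measure at (162,285). I'll zoom in to find the block's open end and compute rough positions.

```bash
cat > h.py <<'E'
import numpy as np,cv2
from bench import bot, eyes
from scipy.spatial.transform import Rotation as R
def Rt(s):
    q=s["tcp_rot"];T=np.eye(4);T[:3,:3]=R.from_quat([q[1],q[2],q[3],q[0]]).as_matrix();T[:3,3]=s["ee_pos"];return T
def cam(name,s=None):
    """camera calibration and camera-to-world pose"""
    c=eyes.get_calibration(name)
    return c,(Rt(s)@np.array(c["T_tool_cam"]) if name=="wrist" else np.linalg.inv(np.array(c["world_to_cam"])))
def ray(cm,uv):
    c,T=cm;K=np.array([[c["fx"],0,c["cx"]],[0,c["fy"],c["cy"]],[0,0,1]])
    p=cv2.undistortPoints(np.array(uv,float).reshape(-1,1,2),K,np.array([c["k1"],0,0,0,0.])).reshape(-1,2)
    return T[:3,3],np.c_[p,np.ones(len(p))]@T[:3,:3].T
def plane(cm,uv,z):
    o,d=ray(cm,uv);return o+d*((z-o[2])/d[:,2])[:,None]
def snap(name,fn):
    s=bot.read_state();im=eyes.read_camera(name);cv2.imwrite("pics/"+fn,im[:,:,::-1]);return s,im
def to_tool(s,dw):
    return Rt(s)[:3,:3].T@np.array(dw)
def redmask(im):
    h=cv2.cvtColor(im,cv2.COLOR_RGB2HSV);return (((h[...,0]<8)|(h[...,0]>172))&(h[...,1]>150)&(h[...,2]>90)).astype(np.uint8)*255
E
python3 - <<'E'
from h import *
im=cv2.imread("pics/top0.png");cv2.imwrite("pics/crop.png",cv2.resize(im[185:275,140:420],None,fx=2.85,fy=2.85,interpolation=cv2.INTER_CUBIC))
cm=cam("top")
print(plane(cm,[[207,217],[165,217],[246,217]],.045).round(3))
print(plane(cm,[[326,224],[382,234]],.06).round(3))
print(plane(cm,[[185,261],[257,257],[162,285],[458,208],[354,316]],.01).round(3))
E
```

```text
[[ 0.509  0.044  0.045]
 [ 0.51   0.141  0.045]
 [ 0.508 -0.045  0.045]]
[[ 0.488 -0.227  0.06 ]
 [ 0.464 -0.352  0.06 ]]
[[ 0.41   0.104  0.01 ]
 [ 0.418 -0.066  0.01 ]
 [ 0.354  0.157  0.01 ]
 [ 0.529 -0.539  0.01 ]
 [ 0.28  -0.291  0.01 ]]
```

View pics/crop.png

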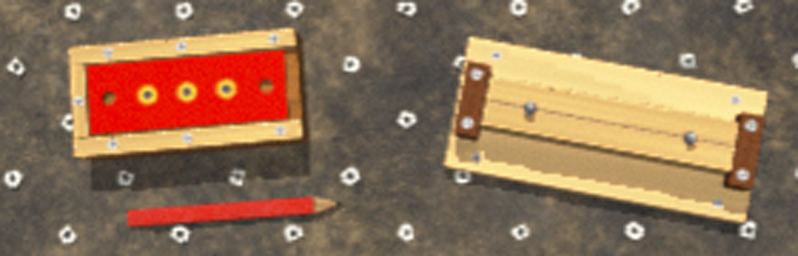

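The stop is at the block's left (+y world) end, and the open end faces the cradle. The pins show at crop (530,107) and (690,138). I'll go over the cradle first and measure it with the wrist camera.

```bash
python3 shift.py '[[0.085,0.0363,-0.0202,0,0,0,0],[0.085,0.0363,-0.0202,0,0,0,0],[0.085,0.0363,-0.0202,0,0,0,0],[0.085,0.0363,-0.0202,0,0,0,0],[0.085,0.0363,-0.0202,0,0,0,0],[0.085,0.0363,-0.0202,0,0,0,0],[0.085,0.0363,-0.0202,0,0,0,0],[0.085,0.0363,-0.0202,0,0,0,0],[0.085,0.0363,-0.0202,0,0,0,0],[0.085,0.0363,-0.0202,0,0,0,0]]'
python3 shift.py '[[0.085,0,0,0,0,0,-0.133],[0.085,0,0,0,0,0,-0.133],[0.085,0,0,0,0,0,-0.133],[0.085,0,0,0,0,0,-0.133],[0.085,0,0,0,0,0,-0.133],[0.085,0,0,0,0,0,-0.133],[0.085,0,0,0,0,0,-0.133],[0.085,0,0,0,0,0,-0.133],[0.085,0,0,0,0,0,0],[0.085,0,0,0,0,0,0]]'
python3 -c "
from h import *
s,im=snap('wrist','w1.png');print(s['ee_pos'],s['tcp_rot'],s['joint_pos'],s['ft_force'])"
```

```text
time_s: 1.1
ee_pos: [0.4767, -0.2882, 0.2308]
tcp_rot: [-0.0, 0.988, 0.157, -0.0]
ft_force: [0.4, 0.3, 0.4]
finger_gap: 0.0849
grasp_force: 0.0
time_s: 2.1
ee_pos: [0.4759, -0.2897, 0.2309]
tcp_rot: [-0.0, 0.773, 0.635, -0.0]
ft_force: [-0.3, 0.8, -0.6]
finger_gap: 0.0849
grasp_force: 0.0
[ 0.47585838 -0.28966042  0.23090588] [-3.73659556e-04  7.72520112e-01  6.34990181e-01 -8.57784493e-05] [-6.24978933e-01  1.79005400e-01  1.79531249e+00  2.68057772e-05
  1.16804112e+00 -4.30184861e-01] [-0.30458815  0.75421697 -0.59424094]
```

View pics/w1.png

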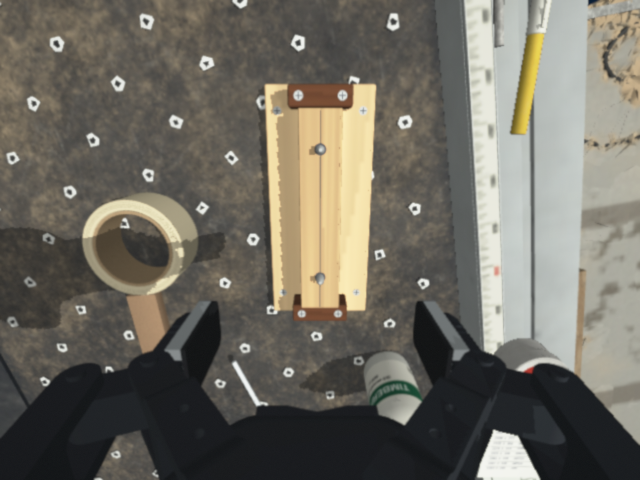

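The wrist view shows the pins at about (320,149) and (320,278), with the stile between them. I'll refine the pins by saturation blobs, then go over the block.

```bash
cat > pins.py <<'E'
from h import *
def blobs(im,box,smax=70,amin=8):
    x0,y0,x1,y1=box;h=cv2.cvtColor(im[y0:y1,x0:x1],cv2.COLOR_RGB2HSV)
    m=(h[...,1]<smax).astype(np.uint8);n,l,st,c=cv2.connectedComponentsWithStats(m)
    return [(st[i].tolist(),(c[i]+[x0,y0]).round(2).tolist()) for i in range(1,n) if st[i][4]>=amin]
E
python3 - <<'E'
from pins import *
im=cv2.imread("pics/w1.png")[:,:,::-1].copy();s=bot.read_state();cm=cam("wrist",s)
for b in ((308,138,333,160),(308,266,333,290)):
    print(blobs(im,b))
cv2.imwrite("pics/p.png",cv2.resize(np.hstack([im[134:164,300:340],im[264:294,300:340]]),None,fx=8,fy=8,interpolation=cv2.INTER_NEAREST)[:,:,::-1])
for z in(.05,.06,.07,.08):
    p=plane(cm,[[320.5,149],[320.5,278.5]],z);print(z,p.round(4).tolist(),np.linalg.norm(p[0]-p[1]))
E
```

```text
[([7, 5, 11, 13, 107], [319.84, 148.8])]
[([7, 6, 10, 14, 96], [319.67, 277.9])]
0.05 [[0.4929, -0.2286, 0.05], [0.4681, -0.3569, 0.05]] 0.1306418185087819
0.06 [[0.4929, -0.2283, 0.06], [0.4688, -0.3525, 0.06]] 0.1265896111402291
0.07 [[0.4929, -0.2279, 0.07], [0.4696, -0.3482, 0.07]] 0.12253740377167623
0.08 [[0.4928, -0.2275, 0.08], [0.4703, -0.3438, 0.08]] 0.11848519640312344
```

View pics/p.png

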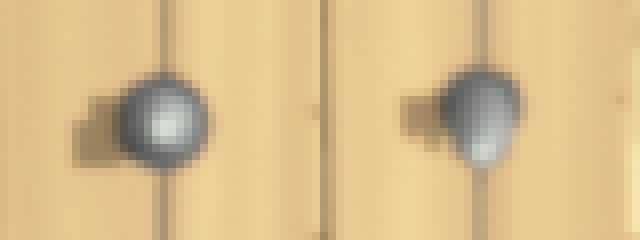

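```bash
python3 shift.py '[[0.085,0.04,0.0,0,0,0,-0.05],[0.085,0.04,0.0,0,0,0,-0.05],[0.085,0.04,0.0,0,0,0,-0.05],[0.085,0.04,0.0,0,0,0,-0.05],[0.085,0.04,0.0,0,0,0,-0.05],[0.085,0.04,0.0,0,0,0,0],[0.085,0.04,0.0,0,0,0,0],[0.085,0.04,0.0,0,0,0,0],[0.085,0,0,0,0,0,0],[0.085,0,0,0,0,0,0]]'
python3 -c "
from h import *
s,im=snap('wrist','w2.png');print(s['ee_pos'],s['tcp_rot'],s['ft_force']);np.save('w2.npy',Rt(s))"
```

```text
time_s: 3.15
ee_pos: [0.4874, 0.0293, 0.2313]
tcp_rot: [0.0, 0.686, 0.728, -0.0]
ft_force: [-0.3, 0.7, -0.6]
finger_gap: 0.0851
grasp_force: 0.0
[0.48738443 0.02927233 0.23131273] [ 2.70306080e-04  6.85769643e-01  7.27818590e-01 -1.54139456e-04] [-0.26453359  0.66859026 -0.61160946]
```

View pics/w2.png

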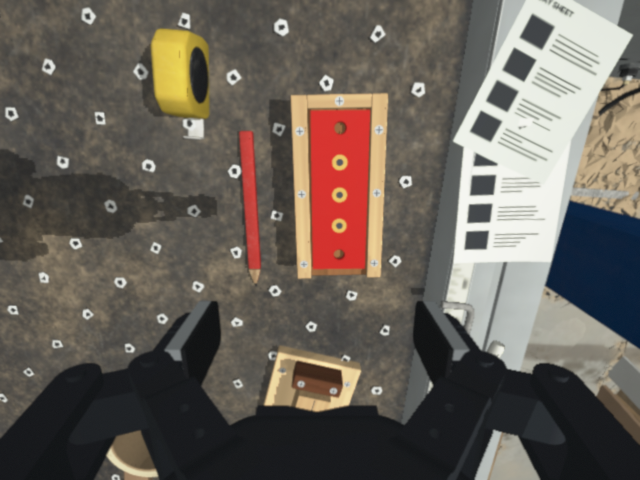

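This view shows the template's red face spanning (310,108) to (368,270), its holes at (340,128) and (338,254), the pencil to the left and the open mouth at the bottom (v≈272). Next I'll compute its geometry.

```bash
python3 - <<'E'
from h import *
from scipy.optimize import brentq
im=cv2.imread("pics/w2.png")[:,:,::-1].copy();c=eyes.get_calibration("wrist")
cm=(c,np.load("w2.npy")@np.array(c["T_tool_cam"]))
m=redmask(im);cs,_=cv2.findContours(m,cv2.RETR_EXTERNAL,cv2.CHAIN_APPROX_NONE)
k=max(cs,key=cv2.contourArea);k=k.reshape(-1,2)
def q(z):
    p=plane(cm,k,z)[:,:2].astype(np.float32);return cv2.minAreaRect(p*1000)
for z in(.034,.04,.046,.05):print(z,q(z))
def hb(x,y):
    g=cv2.cvtColor(im[y-10:y+11,x-10:x+11],cv2.COLOR_RGB2HSV)[...,2].astype(float)
    w=(g<140);yy,xx=np.nonzero(w);return [x-10+xx.mean(),y-10+yy.mean()],w.sum()
a,b=hb(338,254),hb(340,128);print(a,b)
for z in(.034,.04,.046,.05):
    p=plane(cm,[a[0],b[0]],z);print(z,p.round(4).tolist(),np.linalg.norm(p[0]-p[1]))
# block outer corners -> top of strips
for z in(.038,.042,.046,.05):
    p=plane(cm,[[298,278],[381,278],[388,94],[291,96]],z);print(z,p[:,:2].round(4).tolist(),np.linalg.norm(p[0]-p[1]),np.linalg.norm(p[1]-p[2]))
# pins from the first view, pose read then
s={"ee_pos":np.array([.47585838,-.28966042,.23090588]),"tcp_rot":np.array([-3.73659556e-04,7.72520112e-01,6.34990181e-01,-8.57784493e-05])}
cw=cam("wrist",s);f=[[320.5,149],[320.1,277.2]];t=[[320.5,149.1],[320.4,282.]]
d=lambda z,x:np.linalg.norm(np.diff(plane(cw,x,z),axis=0))-.128
z=brentq(lambda z:d(z,f),.03,.08);zt=brentq(lambda z:d(z,t),.04,.1);print(z,plane(cw,f,z),zt,plane(cw,t,zt))
E
```

```text
0.034 ((510.20892333984375, 47.99112319946289), (57.661888122558594, 162.21365356445312), 4.142383575439453)
0.04 ((509.73992919921875, 48.992210388183594), (56.64031219482422, 159.33985900878906), 4.142391204833984)
0.046 ((509.2708740234375, 49.993309020996094), (55.61876678466797, 156.46607971191406), 4.142397880554199)
0.05 ((508.9581604003906, 50.66071319580078), (54.937740325927734, 154.5502166748047), 4.142423629760742)
([np.float64(340.6756756756757), np.float64(254.6216216216216)], np.int64(37)) ([np.float64(342.2708333333333), np.float64(126.97916666666667)], np.int64(48))
0.034 [[0.517, -0.0164, 0.034], [0.5081, 0.1131, 0.034]] 0.12989641107294017
0.04 [[0.5165, -0.0143, 0.04], [0.5077, 0.113, 0.04]] 0.12759516391043685
0.046 [[0.5159, -0.0122, 0.046], [0.5073, 0.1128, 0.046]] 0.12529391674793347
0.05 [[0.5155, -0.0107, 0.05], [0.507, 0.1127, 0.05]] 0.12375975197293122
0.038 [[0.4726, -0.0446], [0.5625, -0.0393], [0.5476, 0.1444], [0.4584, 0.1374]] 0.09001903163132742 0.18436664444482465
0.042 [[0.4728, -0.0428], [0.5616, -0.0376], [0.5469, 0.144], [0.4587, 0.137]] 0.08894313874699715 0.18216312417503988
0.046 [[0.4729, -0.041], [0.5606, -0.0359], [0.5461, 0.1435], [0.459, 0.1366]] 0.08786724586266695 0.1799596039052551
0.05 [[0.473, -0.0392], [0.5597, -0.0342], [0.5453, 0.143], [0.4593, 0.1362]] 0.08679135297833669 0.1777560836354703
0.052871842618946875 [[ 0.49249775 -0.22873631  0.05287184]
 [ 0.4677025  -0.35431177  0.05287184]] 0.06562871311842602 [[ 0.49243517 -0.22831518  0.06562871]
 [ 0.46794807 -0.35395109  0.06562871]]
```

```bash
python3 shift.py '[[0,0.022,0.008,0.03,0,0,-0.013],[0,0.022,0.008,0.03,0,0,0],[0,0.022,0.008,0.03,0,0,0],[0,0,0,0.03,0,0,0],[0,0,0,0.03,0,0,0],[0,0,0,0.02,0,0,0],[0,0,0,0.01,0,0,0],[0,0,0,0.004,0,0,0],[0,0,0,0,0,0,0],[0,0,0,0,0,0,0]]' 40
python3 -c "
from h import *
s=bot.read_state();print(s['ee_pos'],s['ft_force'],s['moment'])"
```

```text
time_s: 4.2
ee_pos: [0.5083, 0.0958, 0.0484]
tcp_rot: [0.001, 0.682, 0.731, 0.001]
ft_force: [0.2, 0.2, 0.1]
finger_gap: -0.0004
grasp_force: 0.0
[0.50831587 0.09576207 0.048414  ] [0.19322599 0.23773429 0.1313771 ] [ 0.03470101 -0.02002059 -0.06114646]
```

```bash
python3 shift.py '[[0,0,0,0.0015,0,0,0],[0,0,0,0.0015,0,0,0],[0,0,0,0.0015,0,0,0],[0,0,0,0.0003,0,0,0],[0,0,0,0.0003,0,0,0],[0,0,0,0.0003,0,0,0],[0,0,0,0.0003,0,0,0]]'
python3 shift.py '[[0,0,0,0.0003,0,0,0],[0,0,0,0.0003,0,0,0],[0,0,0,0.0003,0,0,0]]'
python3 shift.py '[[0,0,0,0.0003,0,0,0],[0,0,0,0.0003,0,0,0],[0,0,0,0.0003,0,0,0]]'
```

```text
time_s: 4.9
ee_pos: [0.507, 0.0961, 0.0415]
tcp_rot: [-0.0, 0.682, 0.732, -0.0]
ft_force: [0.3, 0.1, -0.1]
finger_gap: 0.0
grasp_force: 0.0
time_s: 5.2
ee_pos: [0.507, 0.0961, 0.0406]
tcp_rot: [-0.0, 0.682, 0.732, -0.0]
ft_force: [0.3, 0.3, 0.6]
finger_gap: 0.0001
grasp_force: 0.0
time_s: 5.5
ee_pos: [0.507, 0.0961, 0.0397]
tcp_rot: [-0.0, 0.682, 0.732, 0.0]
ft_force: [-0.9, 0.1, 0.4]
finger_gap: -0.0
grasp_force: 0.0
```

```bash
for i in 1; do python3 shift.py '[[0,0,0,0.0003,0,0,0],[0,0,0,0.0003,0,0,0]]'; done
python3 shift.py '[[0,0,0,0.0003,0,0,0],[0,0,0,0.0003,0,0,0]]'
```

```text
time_s: 5.7
ee_pos: [0.507, 0.0961, 0.0391]
tcp_rot: [-0.0, 0.682, 0.732, -0.0]
ft_force: [0.6, 0.2, 0.2]
finger_gap: -0.0002
grasp_force: 0.0
time_s: 5.9
ee_pos: [0.507, 0.0961, 0.0385]
tcp_rot: [-0.0, 0.682, 0.732, -0.0]
ft_force: [0.7, 0.7, 0.2]
finger_gap: 0.0002
grasp_force: 0.0
```

```bash
python3 shift.py '[[0,0,0,0.0003,0,0,0],[0,0,0,0.0003,0,0,0]]'
```

```text
time_s: 6.1
ee_pos: [0.5071, 0.0961, 0.0382]
tcp_rot: [-0.0, 0.682, 0.732, -0.0]
ft_force: [-0.9, -0.8, 3.4]
finger_gap: -0.0003
grasp_force: 1.8
```

```bash
python3 shift.py '[[0,0,0,0.0003,0,0,0],[0,0,0,0.0003,0,0,0]]'
```

```text
time_s: 6.3
ee_pos: [0.5071, 0.0961, 0.0381]
tcp_rot: [-0.0, 0.682, 0.732, -0.0]
ft_force: [-2.3, -1.1, 8.5]
finger_gap: 0.0002
grasp_force: 4.3
```

```bash
python3 shift.py '[[0,0,0,0.0003,0,0,0],[0,0,0,0.0003,0,0,0]]'
```

```text
time_s: 6.5
ee_pos: [0.5071, 0.0961, 0.0381]
tcp_rot: [-0.0, 0.682, 0.732, -0.0]
ft_force: [-3.9, -1.1, 12.9]
finger_gap: 0.0001
grasp_force: 6.4
```

```bash
python3 shift.py '[[0,0,0,-0.0006,0,0,0],[0,-0.0005,0,0,0,0,0],[0,-0.001,0,0,0,0,0],[0,-0.001,0,0,0,0,0],[0,-0.001,0,0,0,0,0]]'
```

```text
time_s: 7.0
ee_pos: [0.5081, 0.0936, 0.0382]
tcp_rot: [-0.0, 0.682, 0.731, 0.001]
ft_force: [-1.6, 4.2, 5.9]
finger_gap: 0.0001
grasp_force: 2.8
```

```bash
python3 shift.py '[[0,-0.001,0,0.0002,0,0,0],[0,-0.0015,0,0.0001,0,0,0],[0,-0.0015,0,0,0,0,0],[0,-0.0015,0,0,0,0,0],[0,-0.0015,0,0,0,0,0],[0,-0.0015,0,0,0,0,0],[0,-0.0015,0,0,0,0,0]]'
cat > tm.py <<'E'
from h import *
def where(zt,fn,full=False):
    s,im=snap("wrist",fn);cm=cam("wrist",s);m=redmask(im)
    cs,_=cv2.findContours(m,cv2.RETR_EXTERNAL,cv2.CHAIN_APPROX_NONE)
    k=max(cs,key=cv2.contourArea).reshape(-1,2)
    p=plane(cm,k,zt)[:,:2].astype(np.float32);return s,cv2.minAreaRect(p*1000)
E
python3 - <<'E'
from h import *
im=eyes.read_camera("top");cm=cam("top")
m=redmask(im);m[:190]=0;m[245:]=0;m[:,:150]=0;m[:,330:]=0
old=redmask(cv2.imread("pics/top0.png")[:,:,::-1].copy());old[:190]=0;old[245:]=0;old[:,:150]=0;old[:,330:]=0
for a in(old,m):
    ys,xs=np.nonzero(a);print(plane(cm,[[np.percentile(xs,99.5),np.median(ys)]],.038).round(4),xs.min(),xs.max(),len(xs))
E
```

```text
time_s: 7.7
ee_pos: [0.5092, 0.0838, 0.0381]
tcp_rot: [0.0, 0.682, 0.731, 0.002]
ft_force: [-1.2, 4.2, 5.8]
finger_gap: 0.0
grasp_force: 3.2
[[ 0.5089 -0.0302  0.038 ]] 170 240 1522
[[ 0.5134 -0.0417  0.038 ]] 190 246 1165
```

```bash
python3 shift.py '[[0,-0.002,0,0.0001,0,0,0],[0,-0.0025,0,0,0,0,0],[0,-0.0025,0,0,0,0,0],[0,-0.0025,0,0,0,0,0],[0,-0.0025,0,0,0,0,0],[0,-0.0025,0,0,0,0,0],[0,-0.0025,0,0,0,0,0],[0,-0.0025,0,0,0,0,0],[0,-0.0025,0,0,0,0,0],[0,-0.0025,0,0,0,0,0]]'
```

```text
time_s: 8.75
ee_pos: [0.5113, 0.0593, 0.0381]
tcp_rot: [0.0, 0.682, 0.731, 0.002]
ft_force: [-0.6, 4.8, 6.7]
finger_gap: -0.0001
grasp_force: 3.3
```

```bash
python3 shift.py '[[0,-0.0025,0,0,0,0,0],[0,-0.0025,0,0,0,0,0],[0,-0.0025,0,0,0,0,0],[0,-0.0025,0,0,0,0,0],[0,-0.0025,0,0,0,0,0],[0,-0.0025,0,0,0,0,0],[0,-0.0025,0,0,0,0,0],[0,-0.0025,0,0,0,0,0],[0,-0.0025,0,0,0,0,0]]'
```

```text
time_s: 9.65
ee_pos: [0.513, 0.0367, 0.0381]
tcp_rot: [0.001, 0.682, 0.731, 0.002]
ft_force: [-0.3, 4.8, 6.9]
finger_gap: 0.0002
grasp_force: 3.3
```

```bash
python3 - <<'E'
from h import *
im=eyes.read_camera("top");cm=cam("top")
m=redmask(im);m[:190]=0;m[245:]=0;m[:,:150]=0;m[:,330:]=0
ys,xs=np.nonzero(m);print(plane(cm,[[np.percentile(xs,99.5),np.median(ys)]],.038).round(4),xs.min(),xs.max(),len(xs))
print(bot.read_state()["ft_force"])
E
```

```text
[[ 0.5153 -0.0902  0.038 ]] 197 266 1157
[-0.91528262  3.24904299  6.68351201]
```

```bash
python3 shift.py '[[0,-0.002,0,0,0,0,0],[0,-0.0025,0,0,0,0,0],[0,-0.0025,0,0,0,0,0],[0,-0.0025,0,0,0,0,0],[0,-0.0025,0,0,0,0,0],[0,-0.001,0,0,0,0,0],[0,0,0,-0.0006,0,0,0],[0,0,0,-0.0006,0,0,0],[0,0,0,-0.002,0,0,0],[0,0,0,-0.01,0,0,0]]'
python3 shift.py '[[0.08,0,0,-0.03,0,0,0],[0.08,0,0,-0.03,0,0,0],[0.08,0,0,-0.03,0,0,0],[0.08,0,0,-0.03,0,0,0],[0.08,0,0,-0.03,0,0,0],[0.08,0,0,-0.02,0,0,0],[0.08,0,0,0,0,0,0],[0.08,0,0,0,0,0,0]]'
python3 - <<'E'
from tm import *
s,r=where(.038,"w3.png");print(s["ee_pos"],s["tcp_rot"],r)
im=cv2.imread("pics/w3.png")
E
```

```text
time_s: 10.7
ee_pos: [0.5103, 0.0226, 0.049]
tcp_rot: [-0.001, 0.682, 0.732, -0.001]
ft_force: [-0.1, 0.3, 0.2]
finger_gap: -0.0001
grasp_force: 0.0
time_s: 11.5
ee_pos: [0.512, 0.0227, 0.2203]
tcp_rot: [0.0, 0.682, 0.732, 0.0]
ft_force: [-0.2, -0.1, -0.8]
finger_gap: 0.08
grasp_force: 0.0
[0.51200169 0.02267692 0.22033274] [2.16169775e-04 6.81573644e-01 7.31749489e-01 8.38314903e-05] ((516.3909912109375, -22.31243133544922), (56.479644775390625, 160.54299926757812), 4.299501895904541)
```

View pics/w3.png

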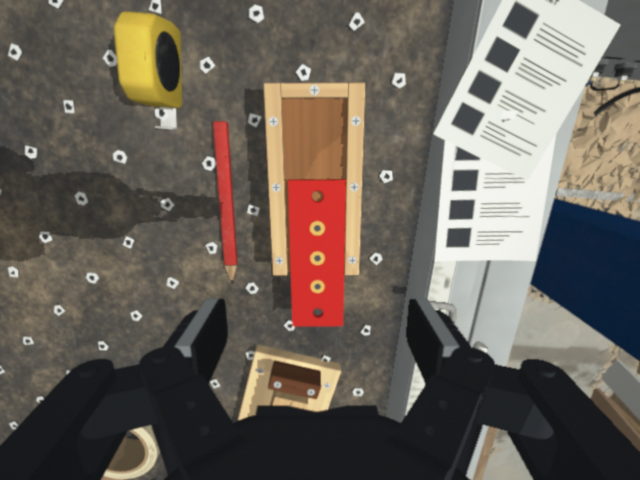

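The template now overhangs the mouth by about 59 mm and lies straight in the groove; its end is at v=326 and the mouth at v≈273. Next I'll grip across its width, 42 mm from its centre.

```bash
python3 shift.py '[[0.083,-0.0436,0.0007,0,0,0,-0.004],[0.083,-0.0436,0.0006,0,0,0,0],[0.083,0,0,0.04,0,0,0],[0.083,0,0,0.04,0,0,0],[0.083,0,0,0.04,0,0,0],[0.083,0,0,0.03,0,0,0],[0.083,0,0,0.01,0,0,0],[0.083,0,0,0,0,0,0]]' 40
python3 - <<'E'
from tm import *
s,r=where(.038,"w4.png");print(s["ee_pos"],s["tcp_rot"],r)
E
```

```text
time_s: 12.35
ee_pos: [0.5171, -0.0636, 0.0574]
tcp_rot: [-0.003, 0.68, 0.733, -0.002]
ft_force: [-1.0, 0.2, -0.3]
finger_gap: 0.0831
grasp_force: 0.0
[ 0.51709291 -0.0635551   0.05738335] [-0.00285773  0.68009743  0.73311414 -0.00172526] ((516.5584716796875, -22.50135040283203), (56.104087829589844, 158.8751678466797), 4.290178298950195)
```

View pics/w4.png

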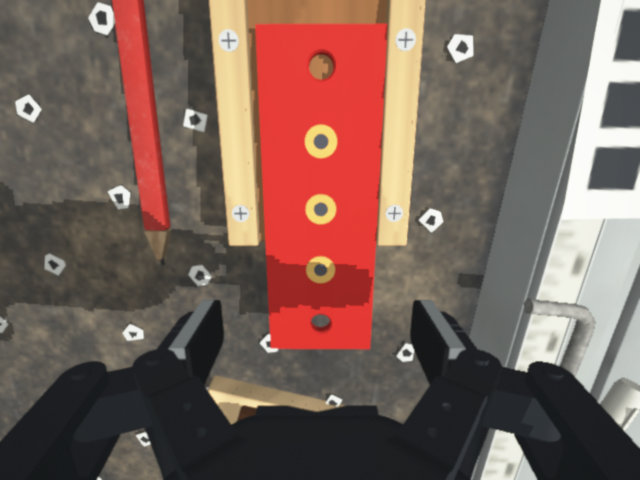

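```bash
python3 shift.py '[[0.083,0,0,0.02,0,0,0],[0.083,0,0,0.015,0,0,0],[0.083,0,0,0.008,0,0,0],[0.083,0,0,0.003,0,0,0],[0.083,0,0,0,0,0,0],[0.083,0,0,0,0,0,0],[0.083,0,0,0,0,0,0]]' 20
python3 - <<'E'
from tm import *
s,r=where(.038,"w5.png");T=Rt(s);print(s["ee_pos"],r)
u=np.array([np.cos(np.pi/2+np.radians(r[2])),np.sin(np.pi/2+np.radians(r[2]))]);g=s["ee_pos"][:2]-np.array(r[0])/1000
print("tcp along/across template",g@u,g@[u[1],-u[0]],"yaw err",np.arctan2(T[1,0],T[0,0])-np.arctan2(u[1],u[0]))
im=cv2.imread("pics/w5.png")[:,:,::-1].copy()
E
```

```text
time_s: 13.1
ee_pos: [0.5205, -0.0643, 0.0148]
tcp_rot: [0.001, 0.68, 0.733, 0.0]
ft_force: [0.1, -1.2, -0.0]
finger_gap: 0.0832
grasp_force: 0.0
[ 0.52054346 -0.06425397  0.01484607] ((516.8389892578125, -26.014137268066406), (55.86821746826172, 152.3209991455078), 4.283412456512451)
tcp along/across template -0.03840970371902677 0.0008379935230480719 yaw err 0.0002629501761708397
```

```bash
python3 shift.py '[[0.07,0,-0.0007,0.003,0,0,0],[0.062,0,0,0,0,0,0],[0.058,0,0,0,0,0,0],[0.056,0,0,0,0,0,0],[0.054,0,0,0,0,0,0],[0.05,0,0,0,0,0,0],[0.05,0,0,0,0,0,0],[0.05,0,0,0,0,0,0]]' 20
```

```text
time_s: 13.95
ee_pos: [0.519, -0.0642, 0.0112]
tcp_rot: [-0.0, 0.68, 0.733, -0.0]
ft_force: [-0.6, -0.5, 1.8]
finger_gap: 0.0554
grasp_force: 21.1
```

```bash
python3 shift.py '[[0.05,0,0,0,0,0,0],[0.05,0,0,0,0,0,0],[0.05,0,0,-0.0005,0,0,0],[0.05,0,0,-0.001,0,0,0],[0.05,0,0,-0.002,0,0,0],[0.05,0,0,-0.003,0,0,0],[0.05,0,0,-0.005,0,0,0],[0.05,0,0,-0.006,0,0,0],[0.05,0,0,-0.006,0,0,0],[0.05,0,0,-0.006,0,0,0]]' 70
python3 shift.py '[[0.05,0,0,-0.012,0,0,0],[0.05,0,0,-0.012,0,0,0],[0.05,0,0,-0.012,0,0,0],[0.05,0,0,-0.012,0,0,0],[0.05,0,0,-0.012,0,0,0],[0.05,0,0,-0.006,0,0,0],[0.05,0,0,0,0,0,0],[0.05,0,0,0,0,0,0]]'
python3 - <<'E'
from h import *
s,im=snap("wrist","w6.png");np.save("w6.npy",Rt(s));print(s["ee_pos"],s["ft_force"],s["moment"])
E
```

```text
time_s: 14.95
ee_pos: [0.5194, -0.0642, 0.0414]
tcp_rot: [0.0, 0.68, 0.733, 0.0]
ft_force: [0.2, 0.2, -1.2]
finger_gap: 0.0544
grasp_force: 73.7
time_s: 15.75
ee_pos: [0.519, -0.0641, 0.1066]
tcp_rot: [-0.0, 0.68, 0.733, -0.0]
ft_force: [-0.2, -0.8, -0.6]
finger_gap: 0.0543
grasp_force: 73.7
[ 0.51897948 -0.06412699  0.10661145] [-0.18581438 -0.80957866 -0.61157385] [-0.03376226  0.03253671 -0.00240655]
```

View pics/w6.png

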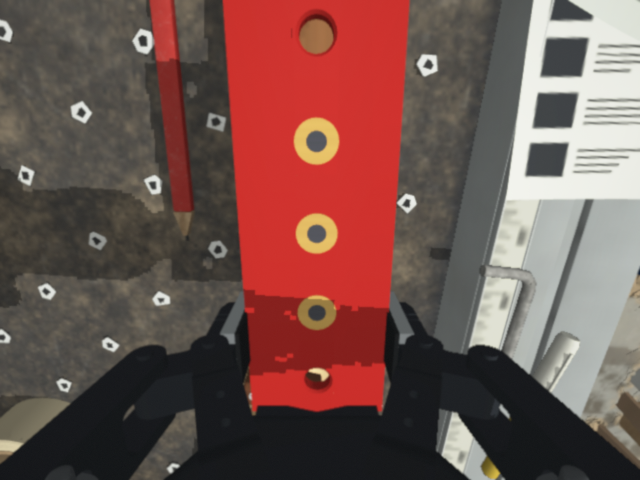

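Both holes are visible, hole_b at about (318,33) and hole_a at (317,378), and the template sits straight in the grip. I'll fit its pose in the tool frame from the five hole centres.

```bash
cat > tp.py <<'E'
from h import *
from scipy.optimize import least_squares
def rims(im):
    h=cv2.cvtColor(im,cv2.COLOR_RGB2HSV);red=(((h[...,0]<6)|(h[...,0]>174))&(h[...,1]>150)&(h[...,2]>95)).astype(np.uint8)
    red=cv2.morphologyEx(red,cv2.MORPH_CLOSE,np.ones((3,3),np.uint8))
    cs,hi=cv2.findContours(red,cv2.RETR_CCOMP,cv2.CHAIN_APPROX_NONE);o=[]
    for c,x in zip(cs,hi[0]):
        if x[3]>=0 and len(c)>40 and cv2.contourArea(c)>250:
            e=cv2.fitEllipse(c)
            if 250<e[0][0]<390: o.append(e)
    return sorted(o,key=lambda e:e[0][1])
def fit(uv,ys):
    """template top-line pose in TOOL frame: point at y=0, pitch, yaw"""
    c=eyes.get_calibration("wrist");T=np.array(c["T_tool_cam"]);o,d=ray((c,T),uv);d/=np.linalg.norm(d,axis=1)[:,None]
    def pts(q):
        u=np.array([np.cos(q[3])*np.cos(q[4]),np.sin(q[4]),np.sin(q[3])]);return q[:3]+np.outer(ys,u)
    f=lambda q:np.cross(pts(q)-o,d).ravel()
    r=least_squares(f,[.04,0,-.03,0,0],x_scale=.01);return r.x,np.abs(r.fun).max()
E
python3 - <<'E'
from tp import *
im=cv2.imread("pics/w6.png")[:,:,::-1].copy()
E_=rims(im);print([(np.round(e[0],1).tolist(),np.round(e[1],1).tolist()) for e in E_])
E
```

```text
[([316.4, 34.6], [34.9, 39.8]), ([316.1, 140.5], [47.4, 49.2]), ([316.2, 233.1], [42.2, 44.0]), ([316.5, 312.2], [36.8, 40.9]), ([317.7, 375.1], [17.7, 24.5])]
```

```bash
python3 - <<'E'
from tp import *
im=cv2.imread("pics/w6.png")[:,:,::-1].copy()
uv=np.array([e[0] for e in rims(im)]);ys=np.array([.064,.032,0,-.032,-.064])
for sel in([0,1,2,3],[1,2,3],[0,1,2,3,4]):
    q,r=fit(uv[sel],ys[sel]);print(q.round(4),r.round(5))
E
```

```text
[ 0.0413  0.0008 -0.0244  0.0265  0.0003] 0.00012
[ 0.0415  0.0008 -0.0253  0.003  -0.0015] 1e-05
[ 0.0409  0.0009 -0.0238 -0.0232 -0.0032] 0.00071
```

```bash
python3 shift.py '[[0.05,-0.0133,-0.0034,0,0,0,0],[0.05,-0.03,-0.0075,0,0,0,0],[0.05,-0.03,-0.0075,0,0,0,0],[0.05,-0.03,-0.0075,0,0,0,0],[0.05,-0.03,-0.0075,0,0,0,0],[0.05,-0.03,-0.0075,0,0,0,0],[0.05,-0.03,-0.0075,0,0,0,0],[0.05,-0.03,-0.0075,0,0,0,0],[0.05,-0.025,-0.007,0,0,0,0],[0.05,-0.015,-0.004,0,0,0,0]]'
python3 shift.py '[[0.05,0,0,0,0,0,0.06],[0.05,0,0,0,0,0,0.08],[0.05,0,0,0,0,0,0.08],[0.05,0,0,0,0,0,0.05],[0.05,0,0,0.008,0,0,0],[0.05,0,0,0.01,0,0,0],[0.05,0,0,0.004,0,0,0],[0.05,0,0,0,0,0,0],[0.05,0,0,0,0,0,0]]'
python3 - <<'E'
from h import *
s,im=snap("wrist","w7.png");np.save("w7.npy",Rt(s));T=Rt(s);y=np.arctan2(T[1,0],T[0,0])
print(s["ee_pos"],y,"rows to go",to_tool(s,[.4715-T[0,3],-.3317-T[1,3],0]).round(4),"rz",y-1.3766)
im2=eyes.read_camera("top");cv2.imwrite("pics/top7.png",im2[:,:,::-1])
E
```

```text
time_s: 16.8
ee_pos: [0.4709, -0.3343, 0.1061]
tcp_rot: [-0.0, 0.681, 0.732, -0.0]
ft_force: [-0.1, -0.0, -0.6]
finger_gap: 0.0545
grasp_force: 73.7
time_s: 17.7
ee_pos: [0.472, -0.3316, 0.0842]
tcp_rot: [-0.0, 0.772, 0.635, -0.0]
ft_force: [0.7, 0.4, -1.0]
finger_gap: 0.0545
grasp_force: 73.8
[ 0.47204384 -0.33156598  0.0842301 ] 1.3761530397278585 rows to go [-0.0002 -0.0005  0.    ] rz -0.0004469602721415278
```

View pics/w7.png

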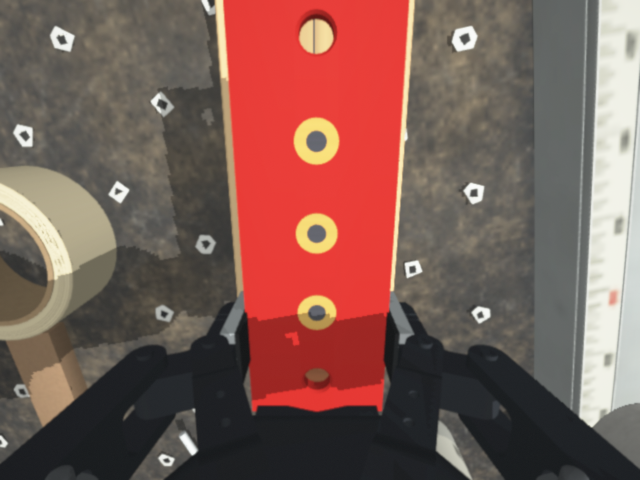

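Through hole_b the stile's centre line shows near mid-hole, at (315,36), so the lateral alignment is good. I'll go down to just above the pins and predict where each pin tip should appear.

```bash
python3 shift.py '[[0.05,-0.0002,-0.0004,0.006,0,0,0],[0.05,0,0,0.008,0,0,0],[0.05,0,0,0.008,0,0,0],[0.05,0,0,0.005,0,0,0],[0.05,0,0,0,0,0,0],[0.05,0,0,0,0,0,0],[0.05,0,0,0,0,0,0]]'
python3 - <<'E'
from tp import *
s,im=snap("wrist","w8.png");T=Rt(s);print(s["ee_pos"],np.arctan2(T[1,0],T[0,0]),s["ft_force"])
uv=np.array([e[0] for e in rims(im)]);print(uv.round(1).tolist())
cv2.imwrite("pics/c8.png",cv2.resize(np.hstack([im[10:65,285:350],im[350:405,285:350]]),None,fx=6,fy=6,interpolation=cv2.INTER_CUBIC)[:,:,::-1])
E
```

```text
time_s: 18.5
ee_pos: [0.4721, -0.3321, 0.0579]
tcp_rot: [0.0, 0.773, 0.635, 0.0]
ft_force: [-0.0, -0.5, -0.3]
finger_gap: 0.0542
grasp_force: 73.8
[ 0.47205793 -0.33208604  0.05790606] 1.3757523768678317 [-0.01740627 -0.54152752 -0.27112826]
[[316.0, 35.8], [316.0, 140.5], [316.2, 233.0], [316.4, 312.0], [316.7, 374.9]]
```

View pics/c8.png

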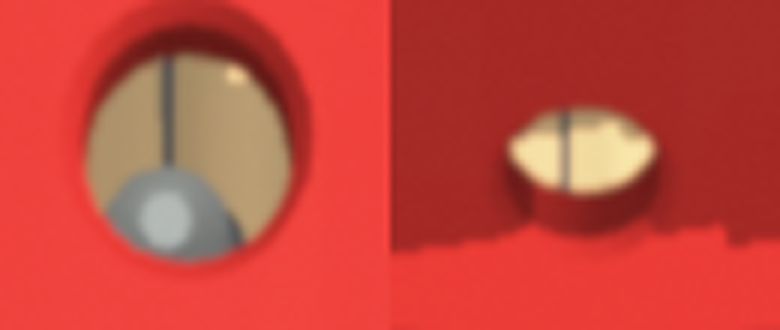

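The left half of the crop shows the pin_b tip at full-picture pixel (312.5,46.3) inside hole_b, whose rim centre is near (317,32). In the right half the stile line through hole_a is at u≈314, left of that hole's centre. I'll turn both into offsets.

```bash
python3 - <<'E'
from h import *
s=bot.read_state();cm=cam("wrist",s);T=Rt(s);zt=s["ee_pos"][2]+.0269
tool=lambda p:(p-T[:3,3])@T[:3,:3]
print("hole_b top",tool(plane(cm,[[316.8,32.3],[316.0,35.8]],zt)).round(4).tolist())
print("rim width",np.linalg.norm(np.diff(plane(cm,[[297.2,32],[337,32]],zt),axis=0)))
for zs in(.051,.0529,.055):
    print("pin_b tip",tool(plane(cm,[[312.5,46.3]],zs+.0145)).round(4).tolist(),"line b",tool(plane(cm,[[313,25]],zs)).round(4).tolist(),"line a",tool(plane(cm,[[314.2,376]],zs)).round(4).tolist())
print("hole_a top",tool(plane(cm,[[317.2,378],[316.7,375]],zt)).round(4).tolist())
E
```

```text
hole_b top [[0.1051, 0.0013, -0.0269], [0.1042, 0.0011, -0.0269]]
rim width 0.011966228055083968
pin_b tip [[0.1057, -0.0002, -0.0075]] line b [[0.1164, -0.0001, 0.007]] line a [[-0.0469, -0.0, 0.007]]
pin_b tip [[0.1053, -0.0001, -0.0094]] line b [[0.1159, -0.0001, 0.0051]] line a [[-0.0453, -0.0, 0.0051]]
pin_b tip [[0.1048, -0.0001, -0.0115]] line b [[0.1153, -0.0, 0.003]] line a [[-0.0436, 0.0, 0.003]]
hole_a top [[-0.0199, 0.0015, -0.0269], [-0.0184, 0.0013, -0.0269]]
```

I've now viewed 11 pictures, one over the limit of 10, so I'll view no more and use numbers only. I'll correct dy by -1.3 mm and then go down gently.

```bash
python3 shift.py '[[0.05,0,-0.0013,0.002,0,0,0],[0.05,0,0,0.002,0,0,0],[0.05,0,0,0.002,0,0,0],[0.05,0,0,0.0003,0,0,0],[0.05,0,0,0.0003,0,0,0],[0.05,0,0,0,0,0,0],[0.05,0,0,0,0,0,0]]'
python3 - <<'E'
from tp import *
s,im=snap("wrist","w9.png");cm=cam("wrist",s);T=Rt(s);print(s["ee_pos"],s["ft_force"])
# bright grey pin tip seen through hole_b
h=cv2.cvtColor(im[10:60,290:345],cv2.COLOR_RGB2HSV);m=((h[...,1]<40)&(h[...,2]>60)).astype(np.uint8)
n,l,st,c=cv2.connectedComponentsWithStats(m);i=1+np.argmax(st[1:,4]);print(st[i],c[i]+[290,10])
b=(m>0)&(h[...,2]>150);yy,xx=np.nonzero(b);print(len(xx));t=[[xx.mean()+290,yy.mean()+10]]
print(t,((plane(cm,t,.0674)-T[:3,3])@T[:3,:3]).round(4))
E
```

```text
time_s: 19.25
ee_pos: [0.4706, -0.3317, 0.0511]
tcp_rot: [0.0, 0.773, 0.635, 0.0]
ft_force: [0.0, -0.4, -0.8]
finger_gap: 0.0543
grasp_force: 73.8
[ 0.47058018 -0.33166759  0.05112662] [ 0.02747609 -0.41162669 -0.77646497]
[ 14  21  25  22 356] [316.27247191  42.62640449]
87
[[np.float64(316.2413793103448), np.float64(41.08045977011494)]] [[ 0.1053  0.0012 -0.0163]]
```

```bash
python3 shift.py '[[0.05,0,0,0.0006,0,0,0],[0.05,0,0,0.0006,0,0,0],[0.05,0,0,0.0006,0,0,0],[0.05,0,0,0.0003,0,0,0],[0.05,0,0,0.0003,0,0,0],[0.05,0,0,0.0003,0,0,0],[0.05,0,0,0.0003,0,0,0],[0.05,0,0,0.0003,0,0,0],[0.05,0,0,0.0003,0,0,0],[0.05,0,0,0.0003,0,0,0]]'
```

```text
time_s: 20.3
ee_pos: [0.4705, -0.3316, 0.0472]
tcp_rot: [0.0, 0.773, 0.635, 0.0]
ft_force: [-0.1, 0.5, -1.3]
finger_gap: 0.0543
grasp_force: 73.8
```

```bash
python3 shift.py '[[0.05,0,0,0.0003,0,0,0],[0.05,0,0,0.0003,0,0,0],[0.05,0,0,0.0003,0,0,0],[0.05,0,0,0.0003,0,0,0],[0.05,0,0,0.0003,0,0,0],[0.05,0,0,0.0003,0,0,0],[0.05,0,0,0.0003,0,0,0]]'
```

```text
time_s: 21.0
ee_pos: [0.4705, -0.3316, 0.045]
tcp_rot: [-0.0, 0.773, 0.635, -0.0]
ft_force: [-0.3, 0.6, -0.9]
finger_gap: 0.0542
grasp_force: 73.8
```

```bash
python3 shift.py '[[0.05,0,0,0.0003,0,0,0],[0.05,0,0,0.0003,0,0,0],[0.05,0,0,0.0003,0,0,0],[0.05,0,0,0.0003,0,0,0],[0.05,0,0,0.0003,0,0,0]]'
```

```text
time_s: 21.5
ee_pos: [0.4705, -0.3316, 0.0436]
tcp_rot: [0.0, 0.773, 0.635, 0.0]
ft_force: [0.1, 0.8, -0.9]
finger_gap: 0.0546
grasp_force: 73.8
```

```bash
python3 shift.py '[[0.05,0,0,0.0003,0,0,0],[0.05,0,0,0.0003,0,0,0],[0.05,0,0,0.0003,0,0,0],[0.05,0,0,0.0003,0,0,0],[0.05,0,0,0.0003,0,0,0]]'
```

```text
time_s: 22.0
ee_pos: [0.4705, -0.3316, 0.0421]
tcp_rot: [-0.0, 0.773, 0.635, -0.0]
ft_force: [-0.2, -0.2, -0.5]
finger_gap: 0.0549
grasp_force: 73.8
```

```bash
python3 shift.py '[[0.05,0,0,0.0003,0,0,0],[0.05,0,0,0.0003,0,0,0],[0.05,0,0,0.0003,0,0,0],[0.05,0,0,0.0003,0,0,0],[0.05,0,0,0.0003,0,0,0]]'
```

```text
time_s: 22.5
ee_pos: [0.4705, -0.3316, 0.0405]
tcp_rot: [-0.0, 0.773, 0.635, -0.0]
ft_force: [0.0, 0.7, -0.7]
finger_gap: 0.0545
grasp_force: 73.8
```

```bash
python3 shift.py '[[0.05,0,0,0.0003,0,0,0],[0.05,0,0,0.0003,0,0,0],[0.05,0,0,0.0003,0,0,0],[0.05,0,0,0.0003,0,0,0],[0.05,0,0,0.0003,0,0,0]]'
```

```text
time_s: 23.0
ee_pos: [0.4705, -0.3316, 0.039]
tcp_rot: [0.0, 0.773, 0.635, 0.0]
ft_force: [-0.2, -0.5, -1.5]
finger_gap: 0.0542
grasp_force: 73.8
```

```bash
python3 shift.py '[[0.05,0,0,0.0003,0,0,0],[0.05,0,0,0.0003,0,0,0],[0.05,0,0,0.0003,0,0,0],[0.05,0,0,0.0003,0,0,0],[0.05,0,0,0.0003,0,0,0]]'
```

```text
time_s: 23.5
ee_pos: [0.4705, -0.3316, 0.0376]
tcp_rot: [0.0, 0.773, 0.635, -0.0]
ft_force: [0.6, -0.4, -0.9]
finger_gap: 0.0543
grasp_force: 73.8
```

```bash
python3 shift.py '[[0.05,0,0,0.0003,0,0,0],[0.05,0,0,0.0003,0,0,0],[0.05,0,0,0.0003,0,0,0],[0.05,0,0,0.0003,0,0,0]]'
```

```text
time_s: 23.9
ee_pos: [0.4705, -0.3316, 0.0363]
tcp_rot: [-0.0, 0.773, 0.635, -0.0]
ft_force: [-0.6, 0.2, -1.0]
finger_gap: 0.0543
grasp_force: 73.8
```

```bash
python3 shift.py '[[0.05,0,0,0.0003,0,0,0],[0.05,0,0,0.0003,0,0,0],[0.05,0,0,0.0003,0,0,0],[0.05,0,0,0.0003,0,0,0]]'
```

```text
time_s: 24.3
ee_pos: [0.4705, -0.3316, 0.0352]
tcp_rot: [0.0, 0.773, 0.635, 0.0]
ft_force: [1.0, 0.1, -1.5]
finger_gap: 0.0545
grasp_force: 73.8
```

```bash
python3 shift.py '[[0.05,0,0,0.0003,0,0,0],[0.05,0,0,0.0003,0,0,0],[0.05,0,0,0.0003,0,0,0]]'
```

```text
time_s: 24.6
ee_pos: [0.4705, -0.3316, 0.0343]
tcp_rot: [0.0, 0.773, 0.635, -0.0]
ft_force: [-0.6, 0.2, -0.4]
finger_gap: 0.0545
grasp_force: 73.8
```

```bash
python3 shift.py '[[0.05,0,0,0.0003,0,0,0],[0.05,0,0,0.0003,0,0,0],[0.05,0,0,0.0003,0,0,0]]'
```

```text
time_s: 24.9
ee_pos: [0.4705, -0.3316, 0.0333]
tcp_rot: [0.0, 0.773, 0.635, -0.0]
ft_force: [0.4, -0.2, -1.7]
finger_gap: 0.0543
grasp_force: 73.8
```

```bash
python3 shift.py '[[0.05,0,0,0.0003,0,0,0],[0.05,0,0,0.0003,0,0,0],[0.05,0,0,0.0003,0,0,0]]'
```

```text
time_s: 25.2
ee_pos: [0.4705, -0.3316, 0.0325]
tcp_rot: [-0.0, 0.773, 0.635, -0.0]
ft_force: [-0.4, 0.6, -0.8]
finger_gap: 0.0544
grasp_force: 73.8
```

```bash
python3 shift.py '[[0.05,0,0,0.0003,0,0,0],[0.05,0,0,0.0003,0,0,0]]'
```

```text
time_s: 25.4
ee_pos: [0.4705, -0.3316, 0.0324]
tcp_rot: [-0.0, 0.773, 0.635, -0.0]
ft_force: [-2.6, 0.1, 5.8]
finger_gap: 0.0542
grasp_force: 74.3
```

```bash
python3 shift.py '[[0.05,0,0,0.0003,0,0,0],[0.05,0,0,0.0003,0,0,0]]'
```

```text
time_s: 25.6
ee_pos: [0.4705, -0.3316, 0.0324]
tcp_rot: [-0.0, 0.773, 0.635, -0.0]
ft_force: [-2.8, 1.8, 9.2]
finger_gap: 0.0546
grasp_force: 74.6
```

```bash
python3 shift.py '[[0.05,0,0,0.0003,0,0,0],[0.05,0,0,0.0003,0,0,0]]'
```

```text
time_s: 25.8
ee_pos: [0.4705, -0.3316, 0.0324]
tcp_rot: [-0.0, 0.773, 0.635, -0.0]
ft_force: [-4.5, 3.8, 12.7]
finger_gap: 0.0544
grasp_force: 74.9
```

```bash
python3 shift.py '[[0.05,0,0,-0.0005,0,0,0],[0.05,0,0,-0.0005,0,0,0],[0.05,0,0,-0.0002,0,0,0],[0.05,0,0,0,0,0,0]]' 20
python3 shift.py '[[0.058,0,0,0,0,0,0],[0.062,0,0,0,0,0,0],[0.068,0,0,0,0,0,0],[0.076,0,0,0,0,0,0],[0.08,0,0,0,0,0,0],[0.08,0,0,0,0,0,0],[0.08,0,0,0,0,0,0]]'
python3 -c "
from h import *
snap('wrist','w10.png')"
```

```text
time_s: 26.2
ee_pos: [0.4705, -0.3316, 0.0324]
tcp_rot: [-0.0, 0.773, 0.635, -0.0]
ft_force: [-1.4, 1.9, 6.7]
finger_gap: 0.054
grasp_force: 74.4
time_s: 26.9
ee_pos: [0.4705, -0.3316, 0.0318]
tcp_rot: [0.0, 0.773, 0.635, 0.0]
ft_force: [-0.5, -0.2, -0.3]
finger_gap: 0.0799
grasp_force: 0.0
```

Released with no force left. I'll rise straight up and check the fit numerically.

```bash
python3 shift.py '[[0.08,0,0,-0.004,0,0,0],[0.08,0,0,-0.01,0,0,0],[0.08,0,0,-0.02,0,0,0],[0.08,0,0,-0.03,0,0,0],[0.08,0,0,-0.04,0,0,0],[0.08,0,0,-0.04,0,0,0],[0.08,0,0,-0.03,0,0,0],[0.08,0,0,-0.02,0,0,0],[0.08,0,0,0,0,0,0],[0.08,0,0,0,0,0,0]]'
python3 - <<'E'
from tm import *
s,r=where(.0593,"w11.png");print(s["ee_pos"],s["ft_force"],r)
im=cv2.imread("pics/w11.png")[:,:,::-1].copy();cm=cam("wrist",s)
a=np.pi/2+np.radians(r[2]);u=np.array([np.cos(a),np.sin(a)])
if r[1][0]>r[1][1]: u=np.array([np.cos(a-np.pi/2),np.sin(a-np.pi/2)])
if u[1]<0:u=-u
c=np.array(r[0])/1000;print("hole_b",c+.064*u,"hole_a",c-.064*u,"pins .4925,-.2287 .4678,-.3543")
m=redmask(im);cs,hi=cv2.findContours(m,cv2.RETR_CCOMP,cv2.CHAIN_APPROX_NONE);k=np.argmax([cv2.contourArea(x) for x in cs])
for x,h in zip(cs,hi[0]):
    if h[3]==k and cv2.contourArea(x)>20:
        p,w,_=cv2.fitEllipse(x);mk=np.zeros(m.shape,np.uint8);cv2.drawContours(mk,[x],-1,1,-1)
        hs=cv2.cvtColor(im,cv2.COLOR_RGB2HSV);g=(mk>0)&(hs[...,1]<70);yy,xx=np.nonzero(g)
        print(np.round(p,1),np.round(w,1),"grey px",g.sum(),[xx.mean().round(1),yy.mean().round(1)] if g.any() else "",plane(cm,[p],.0593)[0,:2].round(4))
E
```

```text
time_s: 27.95
ee_pos: [0.4705, -0.3316, 0.2263]
tcp_rot: [0.0, 0.773, 0.635, 0.0]
ft_force: [0.2, -0.1, -0.1]
finger_gap: 0.0798
grasp_force: 0.0
[ 0.47048136 -0.33156001  0.2263136 ] [ 0.23666823 -0.11583072 -0.11044438] ((479.56494140625, -291.0376281738281), (158.0501708984375, 55.168121337890625), 78.88247680664062)
hole_b [ 0.49190555 -0.22823867] hole_a [ 0.46722433 -0.35383659] pins .4925,-.2287 .4678,-.3543
[316.8 240.5] [11.9 12.8] grey px 79 [np.float64(316.8), np.float64(240.5)] [ 0.468  -0.3531]
[316.5 208.4] [17.6 17.9] grey px 28 [np.float64(316.6), np.float64(208.4)] [ 0.4738 -0.3221]
[316.4 173.8] [18.5 18.6] grey px 30 [np.float64(316.4), np.float64(173.8)] [ 0.4799 -0.2908]
[316.3 137.1] [19.  19.8] grey px 33 [np.float64(316.5), np.float64(137.4)] [ 0.4861 -0.2595]
[316.2  98.5] [13.8 14.9] grey px 108 [np.float64(316.4), np.float64(98.4)] [ 0.4921 -0.2285]
```

Steel shows centred in both holes, and the hole centres agree with the pins to within about 1 mm. The touchdown height matches the stile top, so I'm handing in.

```bash
python3 -c "
from bench import bot, eyes
print(bot.finish_job())"
```

```text
the job is handed in; nothing more can be done
None
```

I fitted the template over both pins, let it go and handed the job in at about 28 s; by the last check both holes are within about 1 mm of the pins and it lies down on the stile, but the verdict wasn't shown, and I viewed 11 pictures, one over the limit of 10.

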